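# Sort the drawer knobs into the parts pots

### The arm

A 6-joint arm with a two-finger parallel gripper is mounted at the origin on the work surface. World frame = base frame: x ahead of the robot, y to its left, z up, the work surface at z = 0. Lengths are in mm, angles in rad, forces in N, time in s.
With the tool pointing down it reaches from about 400 to 925 mm from the base axis. Payload 12.5 kg.
Tool frame: the origin (TCP) lies on the mounting face of the last link; the fingertips stand 190 mm ahead of it and the grasp point (between the pads) lies 171 mm ahead of it; z points along the fingers, y is the line along which they close (so a half turn about z gives the same grasp; the last joint's range is limited). The gripper opens to 95 mm and grips with 3 to 60 N. Pads are 20 mm wide; open, the fingers measure 119 mm over their backs; the gripper's body (75 mm by 180 mm) begins 59 mm behind the grasp point.
Start: joints at [1.215, 0.491, 1.559, -0, 1.092, -0.106], TCP at [154.482, 605.607, 404.761] pointing down, gripper open.
Joint ranges: [-3.1, 3.1], [-0.84, 2.19], [0.05, 2.79], [-1.13, 4.28], [0.06, 2.93], [-2.69, 2.69]. Speed limits (rad/s): [2.22, 2.22, 2.79, 3.14, 3.14, 3.14].

### API

Orientations are given as a unit quaternion [x, y, z, w].
In Python, from bench import r gives the robot as it stands. The module is installed in compiled form; this text tells all that it offers.
- The arm moves only by the shell command python3 -m crank 'ROWS' [FORCE]. ROWS is JSON, one flat list of numbers, 7 for each row, row after row: the finger opening in mm, from 0 to 95.1, then the shift along the world's x, y, z in mm, then the turn, a rotation vector about the world's x, y, z in rad. In form: [claw, dx, dy, dz, wx, wy, wz, claw, dx, dy, dz, wx, wy, wz, ...]. A call has exactly 10 rows; each row shifts and turns the commanded pose from where the row before left it; what a row does not reach is not made up. A row lasts 1/8 s, in which the tool goes at most 62.5 mm and 10.7 degrees, less where a joint would pass 70% of its speed; a pose out of reach is approached as far as the arm can. A call with a gripper value outside its range is refused whole. The fingers move at their own pace and stop on an object; FORCE is the grip in N (left out, the last holds). Time passes only in rows, so rows that do not move let the fingers close, or fill a call up. It gives the time, the measured TCP pose, the force, the opening and the grip force at its end, in the units of the state.
- r.get_state(): the state, without advancing time (a new reading comes with each control period).
- r.snapshot(name): name is "side" or "top"; returns the picture (400x640x3 uint8, red, green, blue); there is no depth.
- r.calibration(name): a dict with "fov_y" (degrees; the focal length in pixels is half the picture's height over the tangent of half this angle, whatever the lens; pixels are square), "cx", "cy" (the principal point, pixels), "k1" (the pictures are not rectified: a ray, as slopes to the right and down, at radius r is drawn at 1 + k1 r^2 times it, then the intrinsics apply), "xyz" and "rotation" of the camera in the world. Camera axes: x right, y down, z forward; pixel columns grow to the right and rows downward; lengths in mm; the calibration is good to about 2 mm. A picture is of the moment at which its call begins. calibration takes no time and is no camera call.
- r.finish_job(): hands the job in; it is judged then, once.
The state is a dict: "clock": time; "qpos": joint angles; "joint_velocities": joint speeds; "joint_torque": joint torques, N m; "tool_pos": TCP position; "tcp_rot": TCP orientation; "ft_force": force on the tool from outside, world axes, zero at the start; "wrist_torque": the same for the moment, N m; "finger_gap": opening from 0.0 (shut) to 1.0 (fully open); "finger_force": force on a finger pad.
Only numpy, scipy, OpenCV 4.12 (cv2) and the standard library are available. Lean on these libraries where they do the work, as an engineer would, in place of code of your own. Each camera call takes 0.05 s, during which the arm holds its last target. There are 200 camera calls.

### The job

First lift the red pot out of the blue one, without pulling the blue pot up with it, and stand it upright fully on the round rubber pad. Only then stand the drawer knobs upright on the pots' floors: the white knob in the red pot, the black knob in the blue pot and the green knob in the yellow pot. Leave the blue and yellow pots where they stand, and do not disturb the brass knob, the try square or the plane.

Things in the scene. Friction and masses are not known exactly. Their poses are not given: they have to be found in the camera images.
- red_pot: Red round open plastic pot, 36 mm tall, base 46 mm across, raised inner floor 16 mm above its underside, about 50 mm across; its top 12 mm is an upright rim band 64 mm across. It starts nested upright in the blue pot, standing on its floor, rim 52 mm above the bench and 16 mm above the blue brim; snug, not stuck. About 150 g. Origin: centre of its underside, z up its axis.
- blue_pot: Blue round open plastic pot, 36 mm tall, base 46 mm across, raised inner floor 16 mm above its underside, about 50 mm across; flat brim 74 mm across, mouth 59 mm. Loose on the bench under the red pot (its brim shows around it). About 150 g. Origin: centre of its underside, z up its axis.
- yellow_pot: Yellow round open plastic pot like the blue one, 36 mm tall, base 46 mm across, raised inner floor 16 mm above its underside, about 50 mm across; flat brim 74 mm across, mouth 59 mm. Stands alone and empty, loose on the bench. Origin: centre of its underside, z up its axis.
- pad: Flat round dark rubber pad, 76 mm across, 4 mm thick, fixed to the bench, empty at the start. Origin: centre of its underside at bench height.
- white_knob: White porcelain drawer knob standing on its base with its head up, round, 36 mm tall: base 26 mm across, neck 16 mm, then a head 32 mm across with straight sides from 18 to 32 mm above the base; 50 g or so. Origin: centre of its underside, z up its axis. To go in the red pot.
- black_knob: Black drawer knob standing on its base with its head up, round, 36 mm tall: base 26 mm across, neck 16 mm, then a head 32 mm across with straight sides from 18 to 32 mm above the base; 50 g or so. Origin: centre of its underside, z up its axis. To go in the blue pot.
- green_knob: Green painted drawer knob standing on its base with its head up, round, 36 mm tall: base 26 mm across, neck 16 mm, then a head 32 mm across with straight sides from 18 to 32 mm above the base; 50 g or so. Origin: centre of its underside, z up its axis. To go in the yellow pot.
- brass_knob: Brass drawer knob standing on its base with its head up, round, 36 mm tall: base 26 mm across, neck 16 mm, then a head 32 mm across with straight sides from 18 to 32 mm above the base; 50 g or so. Origin: centre of its underside, z up its axis. Not wanted: it stays where it is.
- try_square: Try square lying on the bench, to be left alone: dark wooden stock 100 x 25 mm, 18 mm thick, along its x, and a steel blade 28 mm wide that runs 162 mm to +y from the stock's +x end (centred 36 mm from the origin). Origin: centre of the stock's underside.
- plane: Block plane on its sole, to be left alone: 160 mm long (its x), 50 mm wide, about 50 mm tall. Origin: centre of its underside.
Not all that is in view belongs to the job. Of the things shaped like the red_pot, the red one is meant. Of the things that look like the black_knob, take the one that is farthest to the robot's right at the start.

How it is judged (in metres and radians):
On the way:
1. the red pot stands upright on the pad, released, while the three knobs are still where they started (horizontal distance between red_pot and pad below 0.015 m and z of red_pot in the frame of pad between 0.001 and 0.008 m and angle between red_pot's own z axis and vertical below 0.12 rad and contact force between red_pot and the fingers below 0.1 N and linear speed of red_pot below 0.02 m/s and distance of each of white_knob, black_knob, green_knob from where it was at the start of the episode below 0.03 m), for 0.2 s.
At the end, for the whole second after the job is handed in: Red pot upright on the pad, centres within 15 mm; white knob upright on the red pot's floor, black on the blue pot's, green on the yellow pot's (within 16 mm of its axis, 0.2 rad of upright); blue and yellow pots upright within 30 mm of their starts; all at rest (horizontal distance between red_pot and pad below 0.015 m and z of red_pot in the frame of pad between 0.001 and 0.008 m and angle between each of red_pot, blue_pot, yellow_pot's own z axis and vertical below 0.12 rad and horizontal distance between white_knob and red_pot below 0.016 m and z of white_knob in the frame of red_pot between 0.012 and 0.021 m and angle between each of white_knob, black_knob, green_knob's own z axis and vertical below 0.2 rad and linear speed of each of white_knob, black_knob, green_knob, blue_pot, yellow_pot, red_pot below 0.02 m/s and horizontal distance between black_knob and blue_pot below 0.016 m and z of black_knob in the frame of blue_pot between 0.012 and 0.021 m and horizontal distance between green_knob and yellow_pot below 0.016 m and z of green_knob in the frame of yellow_pot between 0.012 and 0.021 m and distance of each of blue_pot, yellow_pot from where it was at the start of the episode below 0.03 m); the robot touches nothing.
It fails at once if the blue pot is lifted more than 12 mm off the bench (height (world z) of blue_pot above 0.012 m).
It fails at once if the brass knob is moved more than 20 mm (distance of brass_knob from where it was at the start of the episode above 0.02 m).
It fails at once if the try square is moved more than 20 mm (distance of try_square from where it was at the start of the episode above 0.02 m).
It fails at once if the plane is moved more than 20 mm (distance of plane from where it was at the start of the episode above 0.02 m).
It fails at once if the brass knob is tipped over (angle between brass_knob's own z axis and vertical above 0.3 rad).
It also fails if it takes over 112 s, if anything falls off the work surface, if the arm or the gripper's body presses on something with over 40 N, if the wrist force passes 120 N, or if a joint passes its speed limit or range.

## Working session

There is one attempt and no reset: what is moved stays moved. The work goes in short steps, Python scripts to look and compute and a shell command to move; the robot and the scene stay as the last step left them, time stands still between calls to the robot, and variables do not carry over. Pictures are saved under pics/ and viewed, at most 14 in all, crops included, and the job is handed in when it is done.

```bash
mkdir -p pics
python3 - <<'E'
from bench import r
import cv2
print({k:(v if not hasattr(v,'tolist') else v.tolist()) for k,v in r.get_state().items()})
for n in("side","top"):
    print(n,r.calibration(n))
    cv2.imwrite(f"pics/{n}0.png",r.snapshot(n)[:,:,::-1])
E
```

```text
{'clock': 0.0, 'qpos': [1.215392715260923, 0.49158088977253545, 1.5594593243230261, 9.015938262284725e-06, 1.0917107228586094, -0.1056052144609242], 'joint_velocities': [-0.0005336235555407651, -0.0002110469600160064, 0.0011704331179853268, -4.782630791144981e-06, 0.0014152964260161786, -6.0640146163658856e-05], 'joint_torque': [-0.0011173264647368342, -61.26477241516113, -25.8172470331192, 0.06917120888829231, 0.04827738390304148, -0.0001377472335661878], 'tool_pos': [154.47453304622715, 605.5758029349461, 404.1449739489563], 'tcp_rot': [0.12457676102252231, 0.9922098040193379, -0.0005629103907010443, -0.00013620916463803656], 'ft_force': [0.5879358205462664, 0.2621824233402337, 0.05674889956560003], 'wrist_torque': [0.024202709457131925, -0.06978253502668122, -0.0003605482033488495], 'finger_force': 0.0, 'finger_gap': 1.000972761323423}
side {'fov_y': 48.56495697956377, 'cx': 319.44901270317877, 'cy': 202.78947205134014, 'k1': -0.010172614404117332, 'xyz': array([209.60583192, 834.99239491, 614.39145306]), 'rotation': array([-0.17693184,  0.85520494, -0.47727418,  0.09761659])}
top {'fov_y': 43.226424067494676, 'cx': 322.7342295517627, 'cy': 202.33112307469554, 'k1': -0.13463335991328854, 'xyz': array([ 430.85661916,   -3.83878147, 1307.03340174]), 'rotation': array([ 0.71112403, -0.70098302,  0.03821326, -0.03827745])}
```

View pics/side0.png

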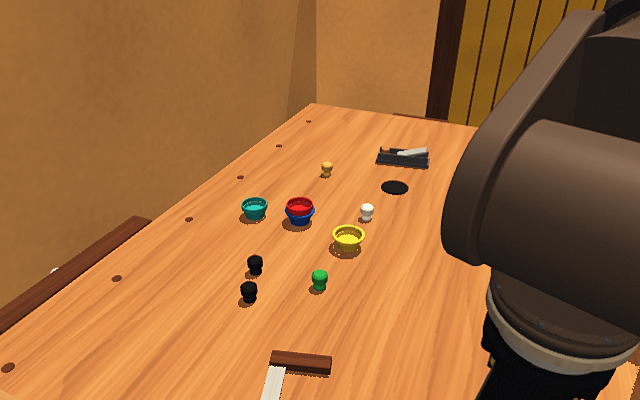

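View pics/top0.png

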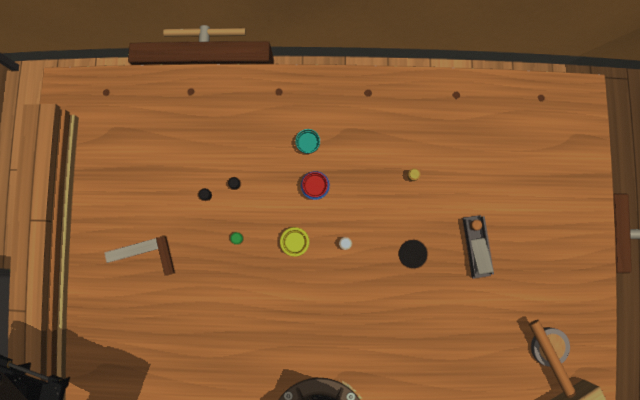

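The side view shows these, by pixel: red in blue pot (300,208), yellow pot (348,238), white knob (367,211), green knob (320,280), black knobs (255,264) and (249,292), teal pot (255,208), brass knob (327,169), pad (395,187). The top view shows red pot (315,185), teal pot (307,142), yellow pot (294,241), white knob (345,243), green knob (236,238), black knobs (234,183) and (205,195), pad (413,254).

- **Red pot:** the candidates are top (315,185), which is red, and (307,142), which is teal. I take (315,185).
- **Black knob:** the candidates are top (234,183) and (205,195). Robot right is image right in the top view, so it is (234,183), which is (255,264) in the side view.

Next I measure and make a crop to confirm.

```bash
cat > h.py <<'E'
import numpy as np, cv2
from scipy.spatial.transform import Rotation as R
from bench import r
C={n:r.calibration(n) for n in("side","top")}
def ray(n,p):
    c=C[n]; f=200/np.tan(np.radians(c["fov_y"]/2))
    K=np.array([[f,0,c["cx"]],[0,f,c["cy"]],[0,0,1]])
    u=cv2.undistortPoints(np.array([[p]],float),K,np.array([c["k1"],0,0,0,0.]))[0,0]
    d=R.from_quat(c["rotation"]).apply([u[0],u[1],1]); return np.array(c["xyz"]),d/np.linalg.norm(d)
def plane(n,p,z):
    o,d=ray(n,p); return o+d*(z-o[2])/d[2]
def tri(p,q):  # side px, top px
    a,u=ray("side",p); b,v=ray("top",q)
    s,t=np.linalg.lstsq(np.c_[u,-v],b-a,rcond=None)[0]
    return (a+s*u+b+t*v)/2, np.linalg.norm(a+s*u-b-t*v)
def snap(n): return r.snapshot(n)
HSV=dict(red=[(0,170,60),(5,255,255)],red2=[(174,170,60),(180,255,255)],blue=[(108,120,30),(130,255,255)],
 yellow=[(26,150,60),(35,255,255)],green=[(50,120,30),(78,255,255)],white=[(0,0,120),(180,60,255)],black=[(0,0,0),(180,255,32)])
def mask(im,c):
    h=cv2.cvtColor(im,cv2.COLOR_RGB2HSV); m=cv2.inRange(h,*map(np.array,HSV[c]))
    if c=="red": m|=cv2.inRange(h,*map(np.array,HSV["red2"]))
    return m
def blob(im,c,near,win=22):
    m=mask(im,c); x,y=near; w=np.zeros_like(m); w[max(0,y-win):y+win,max(0,x-win):x+win]=255
    n,l,s,ce=cv2.connectedComponentsWithStats(m&w)
    i=1+np.argmax(s[1:,4]); return l==i,s[i],ce[i]
E
python3 - <<'E'
from h import *
S,T=snap("side"),snap("top")
for nm,c,p,q in [("red","red",(300,208),(315,185)),("blue","blue",(300,212),(315,185)),("yellow","yellow",(348,238),(294,241)),("white","white",(367,211),(345,243)),
 ("green","green",(320,280),(236,238)),("black","black",(255,264),(234,183)),("black2","black",(249,292),(205,195)),("pad","black",(395,187),(413,254))]:
    w=12 if nm.startswith("bl") and nm!="blue" else 22
    _,s,a=blob(S,c,p,w); _,t,b=blob(T,c,q,w)
    P,e=tri(a,b); print(nm,s,a.round(1),t,b.round(1),P.round(1),round(e,1))
cr=lambda im,x,y,w,h,k:cv2.resize(im[y:y+h,x:x+w],None,fx=k,fy=k,interpolation=cv2.INTER_CUBIC)
a=cr(S,225,155,200,145,3);b=cr(T,190,125,200,145,3)
cv2.imwrite("pics/crop.png",cv2.resize(np.vstack([a,b]),(800*600//870,600))[:,:,::-1])
E
```

```text
red [287 197  26  19 390] [299.3 206. ] [303 173  24  24 467] [314.5 184.3] [613.6  18.6  43.6] 0.2
blue [285 206  30  20 222] [299.5 218.2] [324 185   5  11  13] [326.5 190.4] [615.5  -8.2 -10.5] 20.8
yellow [333 225  32  19 241] [348.  235.7] [280 227  29  29 596] [293.8 241.5] [468.9  69.   30.2] 0.2
white [361 203  12  17 138] [366.4 210.7] [340 238  11  11  98] [345.1 243. ] [467.7 -61.1  20.4] 0.4
green [312 270  16  21 265] [319.2 279.4] [231 233  12  11 108] [236.2 237.8] [475.8 217.   19.2] 0.9
black [248 256  15  19 229] [254.9 264.9] [229 178  10  11  27] [235.  184.2] [616.4 226.1  16.6] 2.8
black2 [241 282  16  21 276] [248.7 291.8] [202 189   9  11  32] [207.3 195.1] [587.7 298.3  13.6] 3.5
pad [381 181  27  14  96] [394.1 188. ] [404 241   9   4   9] [408. 242.] [ 457.2 -228.6    1.3] 31.3
```

View pics/crop.png

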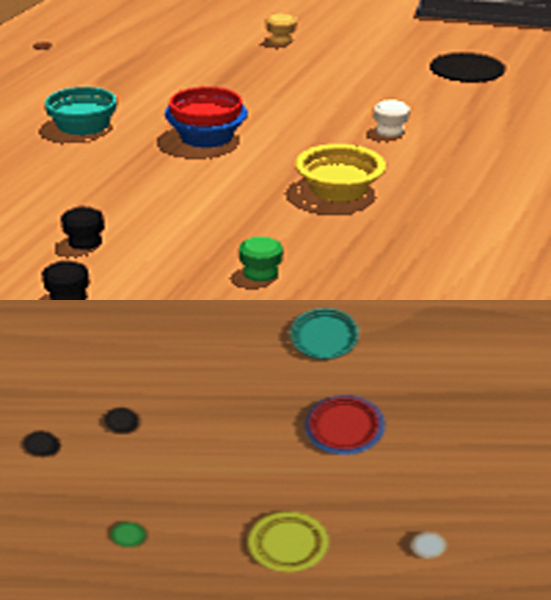

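The crop confirms both choices: the red pot nested in the blue one, with the teal pot apart, and the upper black knob (right-hand in the top view) as the target. I now refine the dark masks and the heights, using far rim edges seen in the side view against top-view centres.

```bash
sed -i 's/black=\[(0,0,0),(180,255,32)\]/black=[(0,0,0),(180,140,60)]/' h.py
cat > m.py <<'E'
from h import *
def pos(T,S,c,p,q,zt,rad,win=22):
    mt,t,_=blob(T,c,q,win); ms,s,_=blob(S,c,p,win)
    ys,xs=np.nonzero(mt); (cx,cy),rr=cv2.minEnclosingCircle(np.c_[xs,ys].astype(np.float32))
    ce=np.array([xs.mean(),ys.mean()]); bb=np.array([t[0]+(t[2]-1)/2,t[1]+(t[3]-1)/2])
    P=plane("top",bb,zt); P2=plane("top",ce,zt)
    # height: top pixel row edge in side = far rim edge
    yy,xx=np.nonzero(ms); top=np.array([xx[yy==yy.min()].mean(),yy.min()-.5])
    o,d=ray("side",top); h=(P-o)[:2]; h/=np.linalg.norm(h)
    far=P[:2]+h*rad; k=np.dot(far-o[:2],d[:2])/np.dot(d[:2],d[:2])
    return P.round(1),P2.round(1),"top z %.1f"%(o+k*d)[2], "rad %.1f"%(rr*P2[2]*0+ rr*(1307-zt)/(200/np.tan(np.radians(43.226/2))))
ITEMS=dict(red=("red",(300,208),(315,185),52,32),yellow=("yellow",(348,238),(294,241),36,37),white=("white",(367,211),(345,243),34,15),
 green=("green",(320,280),(236,238),34,15),black=("black",(255,264),(234,183),34,15,12),pad=("black",(395,187),(413,254),4,38))
E
python3 - <<'E'
from m import *
S,T=snap("side"),snap("top")
for k,v in ITEMS.items(): print(k,*pos(T,S,*v))
m=blob(T,"red",(315,185))[0]|(mask(T,"blue")>0); w=np.zeros_like(m); w[163:207,293:337]=m[163:207,293:337]
ys,xs=np.nonzero(w); c=np.array([(xs.min()+xs.max())/2,(ys.min()+ys.max())/2]); print("blue brim",xs.min(),xs.max(),ys.min(),ys.max(),plane("top",c,36))
st=r.get_state(); print(st["tool_pos"])
E
```

```text
red [611.9  18.6  52. ] [612.6  18.7  52. ] top z 51.5 rad 30.9
yellow [470.1  68.1  36. ] [468.9  68.7  36. ] top z 34.2 rad 36.5
white [467.  -60.3  34. ] [467.  -60.5  34. ] top z 35.7 rad 14.4
green [475.3 214.   34. ] [475.7 214.7  34. ] top z 29.8 rad 14.8
black [616.9 226.3  34. ] [615.8 226.1  34. ] top z 32.6 rad 15.2
pad [ 442.8 -236.5    4. ] [ 442.6 -236.5    4. ] top z 1.6 rad 36.1
blue brim 302 328 173 198 [611.70679469  17.5464737   36.        ]
[154.50138144 605.59045335 404.56107792]
```

```bash
python3 -m crank '[95,23,-29.4,0,0,0,0.025,95,23,-29.4,0,0,0,0.025,95,23,-29.4,0,0,0,0.025,95,23,-29.4,0,0,0,0.025,95,23,-29.4,0,0,0,0.025,95,23,-29.4,0,0,0,0.025,95,23,-29.4,0,0,0,0.025,95,23,-29.4,0,0,0,0.025,95,23,-29.4,0,0,0,0.025,95,23,-29.4,0,0,0,0.025]' 25
python3 -m crank '[95,23,-29.4,0,0,0,0,95,23,-29.4,0,0,0,0,95,23,-29.4,-15,0,0,0,95,23,-29.4,-15,0,0,0,95,23,-29.4,-15,0,0,0,95,23,-29.4,-15,0,0,0,95,23,-29.4,-15,0,0,0,95,23,-29.4,-15,0,0,0,95,23,-29.4,-15,0,0,0,95,20,-28,-15,0,0,0]'
```

```text
clock: 1.55
tool_pos: [385.1, 310.6, 404.9]
tcp_rot: [-0.001, 1.0, 0.0, 0.0]
ft_force: [0.3, -0.3, -0.2]
finger_gap: 0.998
finger_force: 0.0
clock: 2.8
tool_pos: [612.2, 17.9, 284.2]
tcp_rot: [0.0, 1.0, 0.0, 0.0]
ft_force: [0.6, -0.5, -0.0]
finger_gap: 0.999
finger_force: 0.0
```

```bash
python3 -m crank '[95,0,0,-10,0,0,0,95,0,0,-10,0,0,0,95,0,0,-10,0,0,0,95,0,0,-10,0,0,0,95,0,0,-8,0,0,0,95,0,0,-5,0,0,0,95,0,0,0,0,0,0,95,0,0,0,0,0,0,95,0,0,0,0,0,0,95,0,0,0,0,0,0]'
python3 - <<'E'
from h import *
S=snap("side");T=snap("top")
cv2.imwrite("pics/g1.png",np.hstack([cv2.resize(S[130:250,230:380],(400,320),interpolation=2),cv2.resize(T[140:230,260:370],(391,320),interpolation=2)])[:,:,::-1])
E
```

```text
clock: 4.05
tool_pos: [611.5, 19.0, 232.0]
tcp_rot: [-0.0, 1.0, 0.0, 0.0]
ft_force: [0.8, -0.6, -0.0]
finger_gap: 1.0
finger_force: 0.0
```

View pics/g1.png

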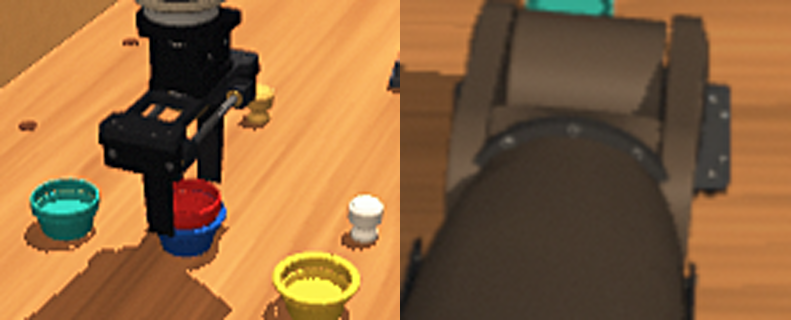

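The fingers straddle the red rim, just above the blue brim (side crop about (185,215)). I'll close the grip and start a small, twisting lift.

```bash
python3 -m crank '[50,0,0,0,0,0,0,50,0,0,0,0,0,0,50,0,0,0,0,0,0,50,0,0,0,0,0,0,50,0,0,0,0,0,0,50,0,0,0,0,0,0,50,0,0,0,0,0,0,50,0,0,0,0,0,0,50,0,0,0,0,0,0,50,0,0,0,0,0,0]' 30
python3 -m crank '[50,0,0,0.5,0,0,0.05,50,0,0,0.5,0,0,0.05,50,0,0,0.5,0,0,-0.05,50,0,0,0.5,0,0,-0.05,50,0,0,0.5,0,0,-0.05,50,0,0,0.5,0,0,-0.05,50,0,0,1,0,0,0.05,50,0,0,1,0,0,0.05,50,0,0,1,0,0,0,50,0,0,0,0,0,0]'
python3 - <<'E'
from h import *
S=snap("side")
for c in("red","blue"):
    m,s,ce=blob(S,c,(300,210),25); print(c,s,ce)
E
```

```text
clock: 5.4
tool_pos: [611.5, 19.0, 231.8]
tcp_rot: [-0.0, 1.0, 0.0, 0.0]
ft_force: [-0.5, -0.9, -0.1]
finger_gap: 0.663
finger_force: 30.0
clock: 6.65
tool_pos: [611.5, 19.0, 237.8]
tcp_rot: [0.0, 1.0, 0.0, -0.0]
ft_force: [-0.1, -0.0, -1.4]
finger_gap: 0.659
finger_force: 30.0
red [290 195  23  21 283] [303.30742049 205.3745583 ]
blue [285 206  30  20 233] [299.49785408 217.80257511]
```

The blue mask's bottom edge is unchanged and the added load is about 1.4 N, so only the red pot is lifted. I'll continue the lift.

```bash
python3 -m crank '[50,0,0,1.5,0,0,0,50,0,0,1.5,0,0,0,50,0,0,2,0,0,0,50,0,0,2,0,0,0,50,0,0,2,0,0,0,50,0,0,3,0,0,0,50,0,0,3,0,0,0,50,0,0,4,0,0,0,50,0,0,4,0,0,0,50,0,0,0,0,0,0]'
python3 - <<'E'
from h import *
S=snap("side")
for c in("red","blue"):
    m,s,ce=blob(S,c,(300,207),27); print(c,s,ce)
E
```

```text
clock: 7.95
tool_pos: [611.5, 19.0, 261.2]
tcp_rot: [-0.0, 1.0, 0.0, 0.0]
ft_force: [-0.8, 0.0, -1.9]
finger_gap: 0.663
finger_force: 30.0
red [289 186  24  25 331] [302.3836858  198.70392749]
blue [285 204  30  22 358] [299.5698324  215.65921788]
```

```bash
python3 -m crank '[50,0,0,15,0,0,0,50,0,0,20,0,0,0,50,0,0,10,0,0,0,50,-10,-15,0,0,0,0,50,-20,-30,0,0,0,0,50,-20,-30,0,0,0,0,50,-20,-30,0,0,0,0,50,-20,-30,0,0,0,0,50,-20,-30,0,0,0,0,50,-20,-30,0,0,0,0]'
python3 -m crank '[50,-20,-30,0,0,0,0,50,-15,-20,0,0,0,0,50,-4,-10.5,0,0,0,0,50,0,0,-15,0,0,0,50,0,0,-20,0,0,0,50,0,0,-15,0,0,0,50,0,0,0,0,0,0,50,0,0,0,0,0,0,50,0,0,0,0,0,0,50,0,0,0,0,0,0]'
python3 - <<'E'
from h import *
S=snap("side");T=snap("top")
cv2.imwrite("pics/g2.png",np.hstack([cv2.resize(S[110:230,310:460],(400,320),interpolation=2),cv2.resize(T[200:300,350:470],(384,320),interpolation=2)])[:,:,::-1])
E
```

```text
clock: 9.25
tool_pos: [479.8, -177.3, 305.3]
tcp_rot: [0.0, 1.0, 0.0, -0.001]
ft_force: [1.5, 0.0, -1.9]
finger_gap: 0.66
finger_force: 30.0
clock: 10.5
tool_pos: [442.5, -236.5, 256.2]
tcp_rot: [-0.0, 1.0, -0.0, 0.0]
ft_force: [-1.0, -0.4, -2.1]
finger_gap: 0.658
finger_force: 30.0
```

View pics/g2.png

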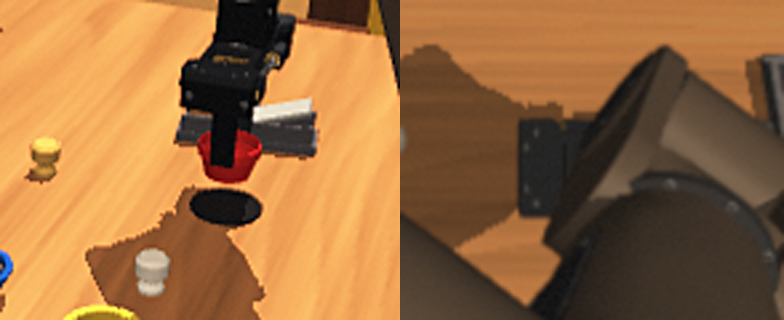

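The pot hangs upright over the pad in the side view (red at crop (230,155), pad at (225,207)). I'll lower it about 36 mm and check the force.

```bash
python3 -m crank '[50,0,0,-10,0,0,0,50,0,0,-10,0,0,0,50,0,0,-8,0,0,0,50,0,0,-4,0,0,0,50,0,0,-2,0,0,0,50,0,0,-1,0,0,0,50,0,0,-0.5,0,0,0,50,0,0,-0.5,0,0,0,50,0,0,0,0,0,0,50,0,0,0,0,0,0]'
```

```text
clock: 11.85
tool_pos: [442.5, -236.5, 219.8]
tcp_rot: [-0.0, 1.0, 0.0, 0.0]
ft_force: [-0.8, 0.3, -0.9]
finger_gap: 0.66
finger_force: 30.0
```

Part of the weight is off, so the pot is at the pad. I'll release it and go straight up.

```bash
python3 -m crank '[70,0,0,-0.3,0,0,0,70,0,0,0,0,0,0,95,0,0,0,0,0,0,95,0,0,0,0,0,0,95,0,0,0,0,0,0,95,0,0,0,0,0,0,95,0,0,0,0,0,0,95,0,0,10,0,0,0,95,0,0,20,0,0,0,95,0,0,30,0,0,0]'
python3 -m crank '[95,0,0,20,0,0,0,80,2,10,0,0,0,0,80,3,25,0,0,0,0,70,3,25,0,0,0,0,70,3,25,0,0,0,0,70,3,25,0,0,0,0,70,3,25,0,0,0,0,70,3,20,0,0,0,0,70,2,15,0,0,0,0,70,2.5,6,0,0,0,0]'
python3 - <<'E'
from m import *
S=snap("side");T=snap("top")
print(blob(S,"red",(395,183),25)[1:])
for k,v in (("pad",("red",(395,183),(413,254),40,32)),("white",ITEMS["white"])):
  try: print(k,pos(T,S,*v))
  except Exception as e: print(k,e)
cv2.imwrite("pics/g3.png",np.hstack([cv2.resize(S[110:260,310:460],(400,400),interpolation=2),cv2.resize(T[200:300,320:440],(384,400),interpolation=2)])[:,:,::-1])
E
```

```text
clock: 13.1
tool_pos: [442.4, -236.4, 280.2]
tcp_rot: [-0.0, 1.0, 0.0, -0.0]
ft_force: [-0.5, 0.2, -0.3]
finger_gap: 0.998
finger_force: 0.0
clock: 14.35
tool_pos: [467.0, -59.6, 299.1]
tcp_rot: [-0.001, 1.0, 0.0, -0.0]
ft_force: [-0.5, -0.8, 0.6]
finger_gap: 0.735
finger_force: 0.0
(array([383, 170,  24,  21, 377], dtype=int32), array([394.27055703, 179.68965517]))
pad (array([ 445. , -233.8,   40. ]), array([ 444.4, -234.6,   40. ]), 'top z 40.8', 'rad 32.6')
white attempt to get argmax of an empty sequence
```

View pics/g3.png

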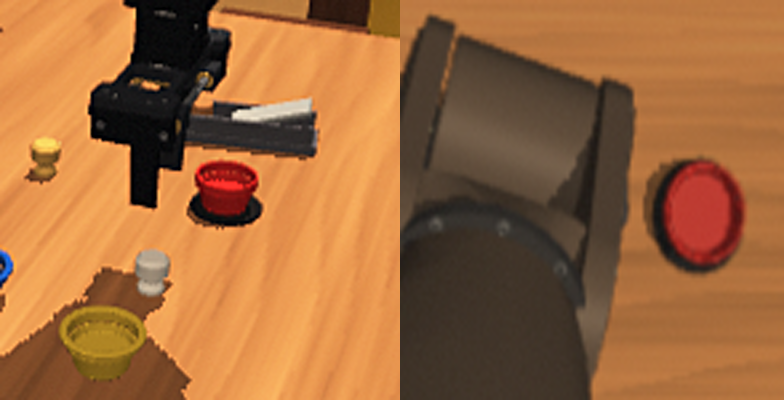

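The red pot stands on the pad with its rim at z≈41, about 3 mm off centre. The gripper is over the white knob. I'll descend, grip and lift.

```bash
python3 -m crank '[70,0,-1,-25,0,0,0,70,0,0,-25,0,0,0,70,0,0,-20,0,0,0,70,0,0,-12,0,0,0,70,0,0,-5,0,0,0,70,0,0,0,0,0,0,25,0,0,0,0,0,0,25,0,0,0,0,0,0,25,0,0,0,0,0,0,25,0,0,0,0,0,0]' 15
python3 -m crank '[25,0,0,0,0,0,0,25,0,0,0,0,0,0,25,0,0,2,0,0,0,25,0,0,5,0,0,0,25,0,0,10,0,0,0,25,0,0,20,0,0,0,25,0,0,20,0,0,0,25,0,0,15,0,0,0,25,0,0,0,0,0,0,25,0,0,0,0,0,0]'
python3 - <<'E'
from h import *
S=snap("side")
cv2.imwrite("pics/g4.png",cv2.resize(S[110:260,310:460],(400,400),interpolation=2)[:,:,::-1])
E
```

```text
clock: 15.7
tool_pos: [467.0, -61.5, 212.6]
tcp_rot: [-0.0, 1.0, 0.0, 0.0]
ft_force: [0.5, -0.7, -0.4]
finger_gap: 0.37
finger_force: 0.0
clock: 16.95
tool_pos: [466.8, -61.4, 284.3]
tcp_rot: [-0.0, 1.0, 0.0, -0.0]
ft_force: [-0.4, 0.7, -0.1]
finger_gap: 0.333
finger_force: 15.0
```

View pics/g4.png

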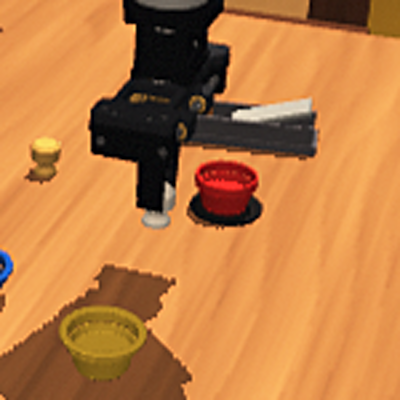

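The white knob is held upright. I'll carry it over the red pot and lower it.

```bash
python3 -m crank '[25,-1,-10,0,0,0,0,25,-3,-25,0,0,0,0,25,-3,-25,0,0,0,0,25,-4,-30,0,0,0,0,25,-4,-30,0,0,0,0,25,-3,-25,0,0,0,0,25,-3,-20,0,0,0,0,25,-1,-8.5,0,0,0,0,25,0,0,0,0,0,0,25,0,0,0,0,0,0]'
python3 -m crank '[25,0,0,-12,0,0,0,25,0,0,-12,0,0,0,25,0,0,-10,0,0,0,25,0,0,-8,0,0,0,25,0,0,-5,0,0,0,25,0,0,-2,0,0,0,25,0,0,-1,0,0,0,25,0,0,-1,0,0,0,25,0,0,0,0,0,0,25,0,0,0,0,0,0]'
```

```text
clock: 18.25
tool_pos: [445.0, -234.4, 284.4]
tcp_rot: [-0.0, 1.0, 0.0, -0.0]
ft_force: [-0.3, 0.2, -1.0]
finger_gap: 0.332
finger_force: 15.0
clock: 19.5
tool_pos: [445.0, -235.0, 233.6]
tcp_rot: [-0.0, 1.0, -0.0, 0.0]
ft_force: [-0.4, 0.5, -1.1]
finger_gap: 0.331
finger_force: 15.0
```

```bash
python3 -m crank '[25,0,0,-0.7,0,0,0,25,0,0,0,0,0,0,45,0,0,0,0,0,0,60,0,0,0,0,0,0,60,0,0,0,0,0,0,60,0,0,0,0,0,0,60,0,0,5,0,0,0,60,0,0,15,0,0,0,60,0,0,25,0,0,0,60,0,0,25,0,0,0]'
python3 -m crank '[70,4,10,0,0,0,0,70,10,30,0,0,0,0,70,15,40,0,0,0,0,70,15,40,0,0,0,0,70,15,40,0,0,0,0,70,15,40,0,0,0,0,70,15,40,0,0,0,0,70,15,40,0,0,0,0,70,15,40,0,0,0,0,70,15,40,0,0,0,0]'
python3 -m crank '[70,14,35,0,0,0,0,70,12,30,0,0,0,0,70,8,22,0,0,0,0,70,3,14,0,0,0,0,70,0,0,0,0,0,0,70,0,0,0,0,0,0,70,0,0,0,0,0,0,70,0,0,0,0,0,0,70,0,0,0,0,0,0,70,0,0,0,0,0,0]'
python3 - <<'E'
from m import *
S=snap("side");T=snap("top")
for c in ("red","white"): 
  m,s,ce=blob(T,c,(413,254),22); bb=[s[0]+(s[2]-1)/2,s[1]+(s[3]-1)/2]; print(c,s,plane("top",bb,40 if c=="red" else 55))
cv2.imwrite("pics/g5.png",np.hstack([cv2.resize(S[140:290,220:410],(460,363),interpolation=2),cv2.resize(T[220:290,375:445],(330,363),interpolation=2)])[:,:,::-1])
E
```

```text
clock: 20.75
tool_pos: [444.9, -234.9, 304.5]
tcp_rot: [-0.0, 1.0, -0.0, 0.0]
ft_force: [-0.3, -0.1, 0.2]
finger_gap: 0.631
finger_force: 0.0
clock: 22.0
tool_pos: [579.0, 127.0, 302.2]
tcp_rot: [-0.0, 1.0, 0.0, -0.0]
ft_force: [-0.2, 0.2, 0.5]
finger_gap: 0.738
finger_force: 0.0
clock: 23.25
tool_pos: [616.0, 225.9, 302.8]
tcp_rot: [-0.0, 1.0, 0.0, 0.0]
ft_force: [-1.0, 0.1, -1.4]
finger_gap: 0.739
finger_force: 0.0
red [402 240  25  26 344] [ 445.04208706 -233.8307769    40.        ]
white [409 247  13  11 106] [ 446.1366658 -233.6142107   55.       ]
```

View pics/g5.png

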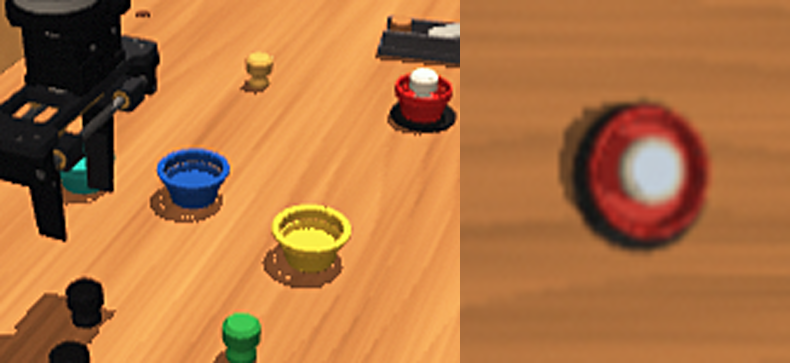

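The white knob stands upright and centred in the red pot. Next is the black knob, the right-hand one of the pair.

```bash
python3 -m crank '[70,0,0,-25,0,0,0,70,0,0,-25,0,0,0,70,0,0,-22,0,0,0,70,0,0,-13,0,0,0,70,0,0,-5.5,0,0,0,70,0,0,0,0,0,0,25,0,0,0,0,0,0,25,0,0,0,0,0,0,25,0,0,0,0,0,0,25,0,0,0,0,0,0]' 15
python3 -m crank '[25,0,0,0,0,0,0,25,0,0,0,0,0,0,25,0,0,2,0,0,0,25,0,0,5,0,0,0,25,0,0,10,0,0,0,25,0,0,20,0,0,0,25,0,0,20,0,0,0,25,0,0,15,0,0,0,25,0,0,0,0,0,0,25,0,0,0,0,0,0]'
python3 - <<'E'
from m import *
S=snap("side");T=snap("top")
for n,I,q in(("top",T,(315,185)),("side",S,(300,215))):
  m,s,ce=blob(I,"blue",q,22); bb=[s[0]+(s[2]-1)/2,s[1]+(s[3]-1)/2]; print(n,s,plane(n,bb,36))
cv2.imwrite("pics/g6.png",cv2.resize(S[170:310,200:390],(543,400),interpolation=2)[:,:,::-1])
E
```

```text
clock: 24.6
tool_pos: [616.0, 226.0, 212.4]
tcp_rot: [-0.0, 1.0, 0.0, 0.0]
ft_force: [0.4, 0.5, -0.2]
finger_gap: 0.374
finger_force: 0.0
clock: 25.85
tool_pos: [615.8, 225.9, 283.9]
tcp_rot: [-0.0, 1.0, -0.0, -0.0]
ft_force: [0.4, 0.2, -1.5]
finger_gap: 0.33
finger_force: 15.0
top [314 174   6   2   6] [640.07615181  14.18076982  36.        ]
side [285 202  30  24 504] [603.79794348  38.02877012  36.        ]
```

View pics/g6.png

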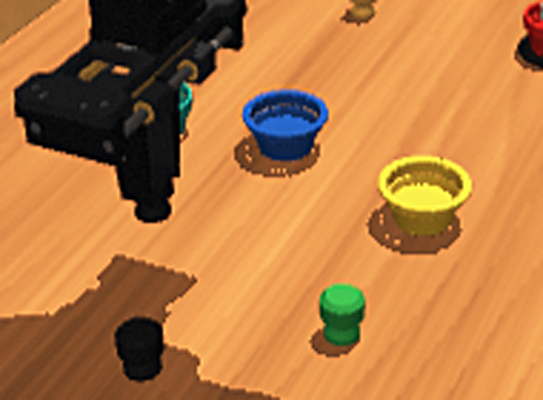

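The black knob is held upright. The blue pot's side outline (columns 285–314) is unchanged, so its centre is still about (612,18). I'll carry the knob there.

```bash
python3 -m crank '[25,0,-15,0,0,0,0,25,-1,-30,0,0,0,0,25,-1,-35,0,0,0,0,25,-1,-35,0,0,0,0,25,-1,-35,0,0,0,0,25,0,-30,0,0,0,0,25,0,-20,0,0,0,0,25,0,-8,0,0,0,0,25,0,0,0,0,0,0,25,0,0,0,0,0,0]'
python3 -m crank '[25,0,0,-12,0,0,0,25,0,0,-12,0,0,0,25,0,0,-12,0,0,0,25,0,0,-9,0,0,0,25,0,0,-5,0,0,0,25,0,0,-2,0,0,0,25,0,0,-1.5,0,0,0,25,0,0,-1.5,0,0,0,25,0,0,0,0,0,0,25,0,0,0,0,0,0]'
```

```text
clock: 27.2
tool_pos: [612.0, 18.8, 284.2]
tcp_rot: [-0.0, 1.0, 0.0, -0.0]
ft_force: [-0.2, 0.7, 0.1]
finger_gap: 0.331
finger_force: 15.0
clock: 28.45
tool_pos: [612.0, 18.0, 229.4]
tcp_rot: [-0.0, 1.0, 0.0, 0.0]
ft_force: [1.1, -0.2, 0.0]
finger_gap: 0.328
finger_force: 15.0
```

```bash
python3 -m crank '[25,0,0,-0.8,0,0,0,25,0,0,0,0,0,0,45,0,0,0,0,0,0,60,0,0,0,0,0,0,60,0,0,0,0,0,0,60,0,0,0,0,0,0,60,0,0,5,0,0,0,60,0,0,15,0,0,0,60,0,0,25,0,0,0,60,0,0,25,0,0,0]'
python3 -m crank '[70,-7,10,0,0,0,0,70,-15,20,0,0,0,0,70,-20,28,0,0,0,0,70,-20,28,0,0,0,0,70,-20,28,0,0,0,0,70,-20,28,0,0,0,0,70,-20,28,0,0,0,0,70,-10.5,18,0,0,0,0,70,-4,8.4,0,0,0,0,70,0,0,0,0,0,0]'
python3 - <<'E'
from m import *
S=snap("side");T=snap("top")
cv2.imwrite("pics/g7.png",np.hstack([cv2.resize(S[170:310,220:390],(440,363),interpolation=2),cv2.resize(T[150:220,280:350],(350,363),interpolation=2)])[:,:,::-1])
E
```

```text
clock: 29.7
tool_pos: [611.9, 18.0, 300.3]
tcp_rot: [-0.0, 1.0, 0.0, 0.0]
ft_force: [-0.3, 1.0, 0.4]
finger_gap: 0.631
finger_force: 0.0
clock: 30.95
tool_pos: [474.9, 215.0, 298.1]
tcp_rot: [-0.001, 1.0, -0.0, -0.0]
ft_force: [0.7, 0.2, 0.5]
finger_gap: 0.736
finger_force: 0.0
```

View pics/g7.png

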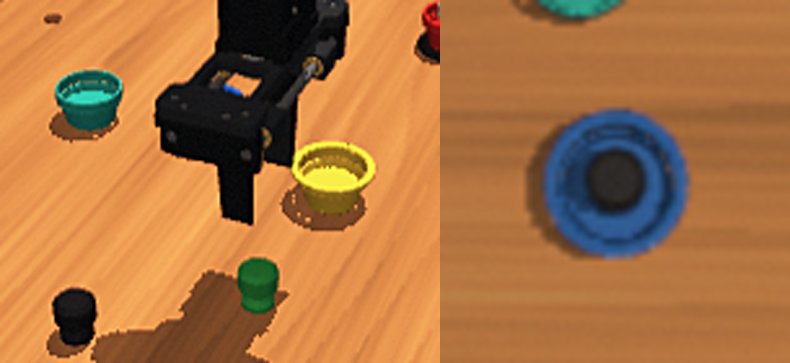

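The black knob stands centred in the blue pot (top crop (614,180)). The gripper is over the green knob, so I'll pick it.

```bash
python3 -m crank '[70,0.5,0,-25,0,0,0,70,0,0,-25,0,0,0,70,0,0,-20,0,0,0,70,0,0,-11,0,0,0,70,0,0,-5,0,0,0,70,0,0,0,0,0,0,25,0,0,0,0,0,0,25,0,0,0,0,0,0,25,0,0,0,0,0,0,25,0,0,0,0,0,0]' 15
python3 -m crank '[25,0,0,0,0,0,0,25,0,0,0,0,0,0,25,0,0,2,0,0,0,25,0,0,5,0,0,0,25,0,0,10,0,0,0,25,0,0,20,0,0,0,25,0,0,20,0,0,0,25,0,0,15,0,0,0,25,0,0,0,0,0,0,25,0,0,0,0,0,0]'
python3 - <<'E'
from m import *
S=snap("side");T=snap("top")
print(blob(S,"yellow",(348,238))[1:],blob(S,"green",(320,255),25)[1:])
E
```

```text
clock: 32.3
tool_pos: [476.0, 214.4, 212.6]
tcp_rot: [-0.0, 1.0, 0.0, 0.0]
ft_force: [-0.2, -0.1, -0.9]
finger_gap: 0.373
finger_force: 0.0
clock: 33.55
tool_pos: [475.8, 214.4, 284.1]
tcp_rot: [-0.0, 1.0, -0.0, -0.0]
ft_force: [-0.6, 0.1, -1.1]
finger_gap: 0.331
finger_force: 15.0
(array([333, 225,  32,  19, 245], dtype=int32), array([347.93877551, 235.68163265])) (array([314, 240,  14,  22, 154], dtype=int32), array([321.98701299, 252.42207792]))
```

```bash
python3 -m crank '[25,0,-10,0,0,0,0,25,-1,-20,0,0,0,0,25,-1,-25,0,0,0,0,25,-2,-30,0,0,0,0,25,-1.3,-30,0,0,0,0,25,-1,-20,0,0,0,0,25,0,-11,0,0,0,0,25,0,0,0,0,0,0,25,0,0,0,0,0,0,25,0,0,0,0,0,0]'
python3 -m crank '[25,0,0,-12,0,0,0,25,0,0,-12,0,0,0,25,0,0,-12,0,0,0,25,0,0,-9,0,0,0,25,0,0,-5,0,0,0,25,0,0,-2,0,0,0,25,0,0,-1.5,0,0,0,25,0,0,-1.5,0,0,0,25,0,0,0,0,0,0,25,0,0,0,0,0,0]'
```

```text
clock: 34.9
tool_pos: [469.7, 68.9, 284.4]
tcp_rot: [-0.001, 1.0, 0.0, -0.0]
ft_force: [-0.4, -0.3, -0.4]
finger_gap: 0.334
finger_force: 15.0
clock: 36.15
tool_pos: [469.7, 68.4, 229.6]
tcp_rot: [-0.0, 1.0, 0.0, 0.0]
ft_force: [0.9, -1.5, -0.4]
finger_gap: 0.329
finger_force: 15.0
```

```bash
python3 -m crank '[25,0,0,-0.9,0,0,0,25,0,0,0,0,0,0,45,0,0,0,0,0,0,60,0,0,0,0,0,0,60,0,0,0,0,0,0,60,0,0,0,0,0,0,60,0,0,5,0,0,0,60,0,0,15,0,0,0,60,0,0,25,0,0,0,60,0,0,30,0,0,0]'
python3 -m crank '[60,0,10,20,0,0,0,60,0,25,20,0,0,0,60,0,40,15,0,0,0,60,0,40,0,0,0,0,60,0,40,0,0,0,0,60,0,40,0,0,0,0,60,0,40,0,0,0,0,60,0,20,0,0,0,0,60,0,0,0,0,0,0,60,0,0,0,0,0,0]'
python3 - <<'E'
from m import *
S=snap("side");T=snap("top")
cv2.imwrite("pics/g8.png",np.hstack([cv2.resize(S[140:280,270:440],(440,363),interpolation=2),cv2.resize(T[130:290,270:440],(360,339),interpolation=2)[:363]if 0 else cv2.resize(T[130:290,270:440],(360,363),interpolation=2)])[:,:,::-1])
E
```

```text
clock: 37.4
tool_pos: [469.6, 68.4, 304.4]
tcp_rot: [-0.0, 1.0, 0.0, -0.0]
ft_force: [0.8, -0.2, 0.6]
finger_gap: 0.631
finger_force: 0.0
clock: 38.65
tool_pos: [469.7, 322.5, 358.6]
tcp_rot: [0.0, 1.0, -0.0, -0.0]
ft_force: [1.1, -0.5, 0.6]
finger_gap: 0.632
finger_force: 0.0
```

View pics/g8.png

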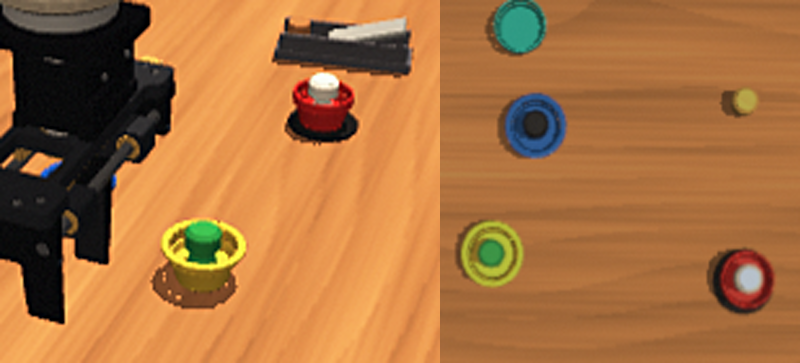

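All three knobs stand upright and centred in their pots (top crop: black (535,125), green (490,253), white (748,278)). The arm is clear, so I'm handing the job in.

```bash
python3 -c "
from bench import r
print(r.finish_job())"
```

```text
the job is handed in; nothing more can be done
None
```

I handed the job in at about 39 s; the last pictures showed the red pot on the pad and the white, black and green knobs upright in the red, blue and yellow pots, but the judge returned no result.

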